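# Turn the drying soap over with the turner

### The arm

A 6-joint arm with a two-finger parallel gripper is mounted at the origin on the work surface. World frame = base frame: x ahead of the robot, y to its left, z up, the work surface at z = 0. Lengths are in m, angles in rad, forces in N, time in s.
With the tool pointing down it reaches from about 0.225 to 0.875 m from the base axis. Payload 3.4 kg.
Tool frame: the origin (TCP) lies midway between the tips of the shut fingers; the grasp point (between the pads) lies 19 mm behind it (pinch_z is the distance from the TCP to the grasp point, in m); z points along the fingers, y is the line along which they close (so a half turn about z gives the same grasp; the last joint's range is limited). The gripper opens to 85 mm and grips with 20 to 120 N. Pads are 22 mm wide; open, the fingers measure 114 mm over their backs; the gripper's body (76 mm by 85 mm) begins 54 mm behind the grasp point. The pads swing forward as they close: fully open they stand 13 mm farther back than shut.
Start: joints at [-1.416, 0.276, 1.505, -0, 1.361, -0.121], TCP at [0.157, -0.553, 0.231] pointing down, gripper open.
Joint ranges: [-2.89, 2.89], [-0.75, 2.08], [0.22, 2.7], [-1.18, 4.32], [0.11, 2.71], [-2.7, 2.7]. Speed limits (rad/s): [2.57, 2.57, 3.14, 3.14, 3.14, 3.14].

### API

Orientations are given as a unit quaternion [w, x, y, z].
In Python, from rig import get_state, get_image, sign_off, pinch_z gives the robot as it stands.
- The arm moves only by the tool send_rows, never from a script. Its argument "steps" is one flat list of numbers, 5 for each row, row after row: the gripper's target within -1 to 1 (fully open at 1, half-way at 0, shut at -1), then the shift along the tool's x, y, z in cm, then the turn about the tool's z in degrees. In form: [gripper, x, y, z, roll, gripper, x, y, z, roll, ...]. A call has 1 to 12 rows; each row shifts and turns the commanded pose from where the row before left it, along the tool's axes as they then stand; what a row does not reach is not made up. A row lasts 1/10 s, in which the tool goes at most 50 mm and 8.59 degrees, less where a joint would pass 70% of its speed; a pose out of reach is approached as far as the arm can. A call is refused whole if a number of a shift passes 5 or a number of a turn 8.59, either way. A call with a gripper value outside its range is refused whole. The fingers move at their own pace and stop on an object; "newtons" is the grip in N (left out, the last holds). Time passes only in rows, so rows that do not move let the fingers close. It gives the time, the measured TCP pose, the force, the opening and the grip force at its end, in the units of the state.
- get_state(): the state, without advancing time (a new reading comes with each control period).
- get_image(name): name is "scene" or "top" or "wrist"; returns a dict with "color" (480x640x3 uint8, red, green, blue), "mtx" (3x3 intrinsics, pixels), "k1" (the pictures are not rectified: a ray, as slopes to the right and down, at radius r is drawn at 1 + k1 r^2 times it, then the intrinsics apply), "T" (4x4, takes a point from camera to world coordinates); the wrist camera has in their place "mount" (4x4, takes a point from camera to tool coordinates, whose origin is the TCP and whose axes are the flange's). Camera axes: x right, y down, z forward; pixel columns grow to the right and rows downward; lengths in m; the calibration is good to about 2 mm. A picture is of the moment at which its call begins: read the wrist's pose just before it. There is no depth.
- sign_off(): hands the job in; it is judged then, once.
The state is a dict: "clock": time; "qpos": joint angles; "qd": joint speeds; "effort": joint torques, N m; "position": TCP position; "ee_rot": TCP orientation; "contact_force": force on the tool from outside, world axes, zero at the start; "moment": the same for the moment, N m; "width": finger opening in m; "gripper_force": force on a finger pad.
Only numpy, scipy, OpenCV 4.12 (cv2) and the standard library are available. Lean on these libraries where they do the work, as an engineer would, in place of code of your own. Each camera call takes 0.05 s, during which the arm holds its last target. There are 200 camera calls.

### The job

The soap slab in the low bay of the drying rack is dry on its upper side: turn it over with the turner so that it lies flat, dished face down, on the raised deck of the same rack, never touching the soap with the gripper. The turner's handle is under the desk riser: draw the turner out by its shank, lay it flat on the open table with its handle clear of the riser and let go, then take it again by the handle to turn the soap. Finish with the turner laid flat on the table and let go, and leave the lotion bottle, carton and jar alone.

Things in the scene. Friction and masses are not known exactly. Their poses are not given: they have to be found in the camera images.
- rack: Fixed wooden drying rack, x -165 to +100 mm, y -80 to +80 mm. Origin on the table, z up, yaw within about 0.25 of a half turn, so its +x points towards the robot. Its -x part is the raised deck: x -165 to +2, top 35 mm above the table. Its +x part is the low bay: its slat tops are 26 mm up, so at x = +2 there is a 9 mm step up to the deck.
- rack_deck (a point): Middle of the raised deck's top face, where the soap shall lie: rack (-80, 0, 35) mm; axes as the rack.
- soap: White soap slab, 84 (its x) x 110 (its y) x 18 mm, about 0.16 kg, loose. Origin mid flat face; z points to the dished face (4 mm hollow inside a 9 mm rim). Starts dished face up, z up, flat on the two bay slats over the channel, axes along the rack's, centred within 10 mm of point rack_bay, one long edge (110 mm) beside the step.
- soap_center (a point): Centre of the soap slab, 9 mm from either face.
- turner: Turner (spatula) 288 mm long, 0.18 kg, loose. x runs from handle to blade tip, z up as used; origin mid-shank, level with the blade's underside. Steel blade: x +35 to +135 mm, 54 wide, 3 thick, underside z = 0. Starts flat on the table, right way up, blade pointing about to -y (towards the rack), most of its handle under the riser.
- turner_shank (a point): A point to grip on the shank, turner (5, 0, 16) mm; axes as the turner. The shank is a steel bar 14 mm wide and 6 mm thick that rises from the blade (x = +38, z = 3) to the handle (x = -34, z = 30).
- turner_grip (a point): Middle of the black handle, turner (-85, 0, 30) mm; axes as the turner. The handle is a bar x -33 to -153 mm, 22 mm wide, z 18 to 42; at its rear (x -135 to -153) a foot reaches down to z = 0, so the turner lies level on blade and foot.
- turner_end (a point): Rear end of the handle, turner (-153, 0, 30) mm.
- turner_tip (a point): Middle of the blade's front edge, turner (135, 0, 1.5) mm.
- riser: Fixed grey desk riser, 260 mm (its x) by 220 mm (its y), origin on the table at its centre. Board from 85 to 100 mm high, open towards -y (edge at y = -110 mm); side panels 16 mm thick at its x ends. Small cartons up to 140 mm high stand on it, set back 75 mm from that edge.
- lotion: White lotion bottle with black cap, 54 mm wide, 150 mm tall, loose, standing; origin under its centre. Leave alone.
- carton: Small cardboard carton 50 x 150 x 40 mm, loose; origin under its centre. Leave alone.
- jar: White jar, 70 mm wide, 80 mm tall, loose, standing; origin under its centre. Leave alone.
- rack_bay (a point): Point in the low bay at rack (47, 0, 26) mm, level with its slat tops; axes as the rack. Two slats run along y, 12 mm wide, at rack x = +8 and +86 mm. Between them is a channel 66 mm wide (rack x +14 to +80), 20 mm deep (6 to 26 mm above the table), open on top and at both y ends.
Not all that is in view belongs to the job. What is meant by the soap is not orange or red, and is the smaller of those in its own colour.

How it is judged:
On the way, in this order (a step that is already met when the one before it is completed fails the run):
1. the turner lies flat on the table, let go, its handle wholly out from under the riser (y of turner_end in the frame of riser below -0.11 m and height (world z) of turner below 0.006 m and height (world z) of turner_grip below 0.037 m and angle between turner's own z axis and vertical below 0.1 rad and contact force between the fingers and turner below 0.05 N and linear speed of turner below 0.03 m/s), for 0.2 s.
2. the turner, held, raises one side of the soap (angle between soap's own z axis and vertical above 0.3 rad and contact force between turner and soap above 0.05 N and contact force between the fingers and turner above 1 N).
At the end, for the whole second after the job is handed in: The soap lies at rest on the rack's raised deck, dished face down and flat within 0.1 rad, its centre within 70 mm (rack x) and 50 mm (rack y) of the middle of the deck; the turner lies flat and at rest on the table, right way up, let go and clear of the soap (angle between soap's own z axis and vertical above 3.04 rad and x of soap_center in the frame of rack_deck between -0.07 and 0.07 m and y of soap_center in the frame of rack_deck between -0.05 and 0.05 m and z of soap_center in the frame of rack_deck below 0.013 m and linear speed of each of soap, turner below 0.02 m/s and height (world z) of turner below 0.006 m and height (world z) of turner_grip below 0.037 m and angle between turner's own z axis and vertical below 0.1 rad and contact force between turner and soap below 0.02 N); the robot touches nothing.
It fails at once if the gripper or arm touches the soap (contact force between any of the fingers, the arm and soap above 0.1 N).
It fails at once if a bystander is pushed or knocked over (distance of any of lotion, carton, jar from where it was at the start of the episode above 0.02 m).
It also fails if it takes over 61 s, if anything falls off the work surface, if the arm or the gripper's body presses on something with over 40 N, if the wrist force passes 120 N, or if a joint passes its speed limit or range.

## Working session

There is one attempt and no reset: what is moved stays moved. The work goes in short steps, Python scripts to look and compute and a tool call to move; the robot and the scene stay as the last step left them, time stands still between calls to the robot, and variables do not carry over. Pictures are saved under pics/ and viewed, at most 10 in all, crops included, and the job is handed in when it is done.

Besides the shell and the picture viewer there is one more tool, called after "Request:" as name(argument=value, ...) on one line, values as JSON. send_rows: Moves the arm, as the interface text tells. Its arguments: {"type":"object","properties":{"steps":{"type":"array"},"newtons":{"type":"number"}},"required":["steps"]}

```bash
mkdir -p pics; ls; python3 - <<'E'
from rig import *
import cv2,numpy as np
s=get_state();print(s)
print(pinch_z)
for n in("scene","top"):
    r=get_image(n);np.savez(n+'0.npz',**{k:np.array(v) for k,v in r.items()})
    cv2.imwrite(f'pics/{n}0.png',r["color"][:,:,::-1]);print(n,r["mtx"],r["k1"],r["T"])
E
```

```text
pics
{'clock': 0.0, 'qpos': array([-1.41602898e+00,  2.76609365e-01,  1.50614147e+00,  4.36159977e-07,
        1.36066898e+00, -1.21006348e-01]), 'qd': array([ 0.00036733, -0.00017877,  0.00108783, -0.00151606, -0.00068566,
       -0.00176154]), 'effort': array([ 4.53495286e-04, -4.16774118e+01, -2.45813048e+01, -1.95232758e-05,
        1.10033015e-02, -5.31151784e-06]), 'position': array([ 0.15647825, -0.552758  ,  0.23042818]), 'ee_rot': array([-9.13451560e-04,  9.90508254e-01,  1.37450226e-01, -1.52077128e-05]), 'contact_force': array([-0.32282861, -0.41917424, -0.07815871]), 'moment': array([-0.00647529,  0.0235009 , -0.00249253]), 'gripper_force': 0.0, 'width': 0.0856191186028057}
0.0187
scene [[533.34062388   0.         318.38520114]
 [  0.         533.34062388 238.9537583 ]
 [  0.           0.           1.        ]] -0.1340435712488021 [[ 0.57666755  0.6178676  -0.53450366  1.37589884]
 [ 0.81683995 -0.44811603  0.3632692  -0.6580303 ]
 [-0.0150674  -0.64608951 -0.76311292  1.23880842]
 [ 0.          0.          0.          1.        ]]
top [[531.97917114   0.         321.41256409]
 [  0.         531.97917114 239.14734462]
 [  0.           0.           1.        ]] -0.14495850563929935 [[-0.01973942 -0.99703566  0.07436564  0.43244318]
 [-0.99967041  0.01846095 -0.01784013 -0.07255695]
 [ 0.01641438 -0.07469328 -0.99707145  1.68510857]
 [ 0.          0.          0.          1.        ]]
```

View pics/top0.png

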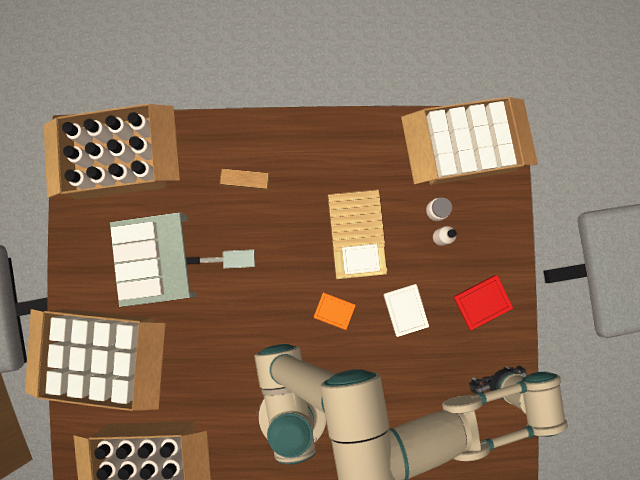

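View pics/scene0.png

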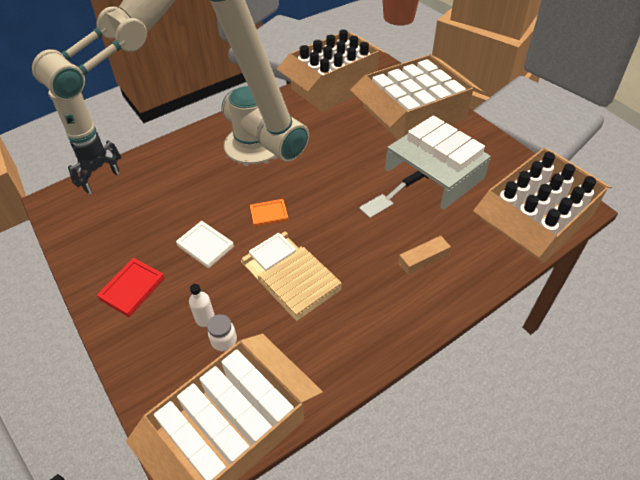

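The top view shows the rack at (357,233) with the soap at (361,259), the turner blade at (238,259), its shank at (210,261) and the riser at (150,258). The scene view agrees: blade at (376,205), soap at (272,250). Next I'll measure these in both views.

```bash
cat > h.py <<'E'
import numpy as np, cv2
def rays(im,px):
    u=cv2.undistortPoints(np.array(px,float).reshape(-1,1,2),np.array(im["mtx"]),np.array([float(im["k1"]),0,0,0])).reshape(-1,2)
    T=np.array(im["T"]); return T[:3,3],np.c_[u,np.ones(len(u))]@T[:3,:3].T
def onplane(im,px,z):
    o,d=rays(im,px); return o+d*((z-o[2])/d[:,2])[:,None]
def rect(p):   # metric min-area rect from plane points: centre,size,angle
    (c,s,a)=cv2.minAreaRect((p[:,:2]*1000).astype(np.float32)); return np.round(c,1),np.round(s,1),round(a,2)
def big(m):
    n,l,st,_=cv2.connectedComponentsWithStats(m.astype(np.uint8)); i=1+np.argmax(st[1:,4]); return l==i
def blob(im,lo,hi,box):
    h=cv2.cvtColor(im["color"],cv2.COLOR_RGB2HSV); m=cv2.inRange(h,lo,hi)>0
    x0,y0,x1,y1=box; k=np.zeros_like(m); k[y0:y1,x0:x1]=1; m&=k; return big(m)
def pts(m):
    c=max(cv2.findContours(m.astype(np.uint8),cv2.RETR_EXTERNAL,cv2.CHAIN_APPROX_NONE)[0],key=len); return c.reshape(-1,2)
E
python3 - <<'E'
from h import *
t=np.load('top0.npz');s=np.load('scene0.npz')
H=cv2.cvtColor(t["color"],cv2.COLOR_RGB2HSV);S=cv2.cvtColor(s["color"],cv2.COLOR_RGB2HSV)
for n,(x,y) in dict(blade=(238,259),shank=(212,260),soap=(361,259),rack=(357,215),bay=(340,262),riser=(172,250),table=(290,240)).items(): print(n,H[y,x])
for n,(x,y) in dict(blade=(376,205),soap=(272,250),rack=(310,280),riser=(410,155),table=(300,200)).items(): print('s',n,S[y,x])
a=cv2.resize(t["color"][180:300,170:290],None,fx=3.2,fy=5,interpolation=cv2.INTER_CUBIC)[:,:,::-1]
a=cv2.resize(t["color"][225:295,170:270],None,fx=4,fy=4,interpolation=cv2.INTER_CUBIC)
b=cv2.resize(t["color"][185:285,315:400],None,fx=4.0,fy=4.0,interpolation=cv2.INTER_CUBIC)
o=np.zeros((400,400+340,3),np.uint8);o[:280,:400]=a;o[:,400:]=b
cv2.imwrite('pics/c1.png',o[:,:,::-1])
E
```

```text
blade [ 47  23 198]
shank [ 22  32 176]
soap [ 25  17 252]
rack [ 19 122 229]
bay [ 22 109 237]
riser [ 41  27 177]
table [ 11 161 103]
s blade [ 24  25 215]
s soap [ 23   9 254]
s rack [ 19 111 244]
s riser [ 32  27 190]
s table [ 11 154 119]
```

View pics/c1.png

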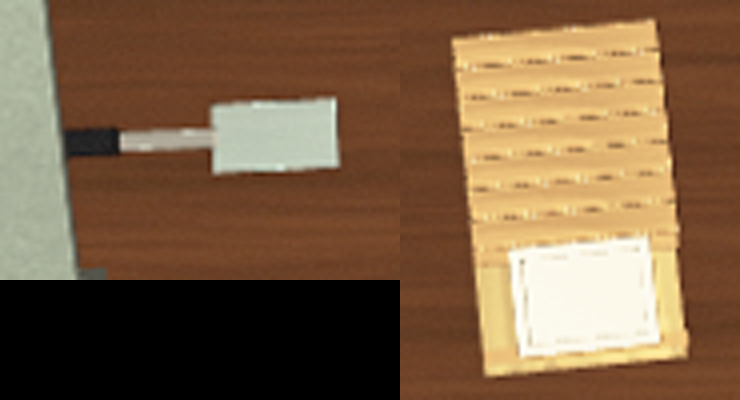

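The crop shows the blade at about (223–254, 250–268), its shank at (200–222, 260) and the riser edge at about (184–188). The soap sits flush against the step in the rack, about 10 mm towards world −y.

```bash
python3 - <<'E'
from h import *
t=np.load('top0.npz');s=np.load('scene0.npz')
for n,im,bb,sb,rb in (('top',t,(222,240,270,280),(335,235,395,285),(320,180,395,290)),('scene',s,(350,180,396,225),(240,225,305,275),(235,220,350,325))):
    print(n)
    p=pts(blob(im,(0,0,140),(180,60,255),bb)); b=onplane(im,p,.003); print('blade',rect(b))
    p=pts(blob(im,(0,0,215),(180,55,255),sb)); print('soap',rect(onplane(im,p,.044)))
    m=blob(im,(12,0,150),(32,255,255),rb); p=pts(m); print('rack@30',rect(onplane(im,p,.030)))
    q=cv2.approxPolyDP(cv2.convexHull(p.astype(np.int32)),3,True).reshape(-1,2); print(q.tolist(),np.round(onplane(im,q,.035)*1000)[:,:2].tolist(),np.round(onplane(im,q,.026)*1000)[:,:2].tolist())
p=pts(blob(t,(0,0,130),(180,70,255),(195,250,222,270)));print('shank px',p.mean(0),np.round(onplane(t,[p.mean(0)],.017)*1000))
print('riser edge',np.round(onplane(t,[(182,225),(189,294),(181,213),(190,298)],.1)*1000))
E
```

```text
top
blade (array([501.2, 163.1]), array([ 55.7, 101.5]), 1.83)
soap (array([ 492. , -221.8]), array([ 83.4, 108.9]), 4.85)
rack@30 (array([ 571. , -214.6]), array([268.7, 162.8]), 4.34)
[[378, 190], [386, 273], [336, 278], [328, 194]] [[707.0, -283.0], [446.0, -301.0], [434.0, -145.0], [697.0, -126.0]] [[709.0, -284.0], [446.0, -302.0], [434.0, -145.0], [698.0, -126.0]]
scene
blade (array([501.9, 185.5]), array([ 55.9, 149.6]), 1.9)
soap (array([ 494.5, -222.4]), array([ 85.4, 109.8]), 4.53)
rack@30 (array([ 578.7, -217.1]), array([280.2, 175.1]), 4.56)
[[278, 232], [287, 232], [341, 283], [296, 320], [241, 262], [250, 249]] [[439.0, -167.0], [455.0, -145.0], [700.0, -126.0], [726.0, -294.0], [473.0, -315.0], [447.0, -269.0]] [[432.0, -164.0], [448.0, -142.0], [695.0, -122.0], [721.0, -291.0], [466.0, -312.0], [440.0, -266.0]]
shank px [210.5  259.54] [[499. 248.  17.]]
riser edge [[601. 318. 100.]
 [394. 298. 100.]
 [638. 321. 100.]
 [382. 295. 100.]]
```

```bash
cat > plan.py <<'E'
import sys,numpy as np
from rig import get_state
from scipy.spatial.transform import Rotation as R
# usage: plan.py g n x y z yaw(mm,deg; yaw = world angle of tool y)
def pose():
    s=get_state(); q=s["ee_rot"]; M=R.from_quat([q[1],q[2],q[3],q[0]]).as_matrix()
    return s,s["position"]*1000,np.degrees(np.arctan2(M[1,1],M[0,1])),M
def rows(g,n,tgt,yaw,p=None,y0=None):
    s,p_,y_,M=pose(); p=p_ if p is None else p; y0=y_ if y0 is None else y0
    dy=(yaw-y0+180)%360-180; out=[]; d=(np.array(tgt)-p)/n
    for i in range(n):
        a=np.radians(y0+dy*i/n); ty=np.array([np.cos(a),np.sin(a),0]); tx=np.array([-np.sin(a),np.cos(a),0])
        out.append([g,round(d@tx/10,2),round(d@ty/10,2),round(-d[2]/10,2),round(-dy/n,2)])
    return out
if __name__=="__main__":
    a=[float(v) for v in sys.argv[1:]]
    s,p,y,M=pose(); print(s["clock"],np.round(p,1),round(y,2),'tilt',np.round(M[:,2],3),s["width"],s["gripper_force"],np.round(s["contact_force"],1))
    if a:
        r=rows(a[0],int(a[1]),a[2:5],a[5])
        print("maxstep",max(np.linalg.norm(v[1:4]) for v in r))
        for i in range(0,len(r),12): print([x for v in r[i:i+12] for x in v])
E
python3 plan.py 0 19 498 253 130 1.8
```

```text
0.1 [ 156.5 -552.8  230.5] -74.2 tilt [-0.     0.002 -1.   ] 0.08516728373390393 0.0 [-0.5  0.8  0.2]
maxstep 4.642854725274096
[0.0, np.float64(2.88), np.float64(-3.59), np.float64(0.53), np.float64(-4.0), 0.0, np.float64(3.13), np.float64(-3.38), np.float64(0.53), np.float64(-4.0), 0.0, np.float64(3.36), np.float64(-3.16), np.float64(0.53), np.float64(-4.0), 0.0, np.float64(3.57), np.float64(-2.91), np.float64(0.53), np.float64(-4.0), 0.0, np.float64(3.76), np.float64(-2.66), np.float64(0.53), np.float64(-4.0), 0.0, np.float64(3.94), np.float64(-2.39), np.float64(0.53), np.float64(-4.0), 0.0, np.float64(4.1), np.float64(-2.11), np.float64(0.53), np.float64(-4.0), 0.0, np.float64(4.23), np.float64(-1.82), np.float64(0.53), np.float64(-4.0), 0.0, np.float64(4.35), np.float64(-1.52), np.float64(0.53), np.float64(-4.0), 0.0, np.float64(4.44), np.float64(-1.21), np.float64(0.53), np.float64(-4.0), 0.0, np.float64(4.52), np.float64(-0.9), np.float64(0.53), np.float64(-4.0), 0.0, np.float64(4.57), np.float64(-0.58), np.float64(0.53), np.float64(-4.0)]
[0.0, np.float64(4.6), np.float64(-0.26), np.float64(0.53), np.float64(-4.0), 0.0, np.float64(4.61), np.float64(0.06), np.float64(0.53), np.float64(-4.0), 0.0, np.float64(4.59), np.float64(0.38), np.float64(0.53), np.float64(-4.0), 0.0, np.float64(4.55), np.float64(0.7), np.float64(0.53), np.float64(-4.0), 0.0, np.float64(4.49), np.float64(1.02), np.float64(0.53), np.float64(-4.0), 0.0, np.float64(4.41), np.float64(1.33), np.float64(0.53), np.float64(-4.0), 0.0, np.float64(4.31), np.float64(1.63), np.float64(0.53), np.float64(-4.0)]
```

Request:
send_rows(steps=[0,2.9,-3.6,0.5,-4,0,3.1,-3.4,0.5,-4,0,3.4,-3.2,0.5,-4,0,3.6,-2.9,0.5,-4,0,3.8,-2.7,0.5,-4,0,3.9,-2.4,0.5,-4,0,4.1,-2.1,0.5,-4,0,4.2,-1.8,0.5,-4,0,4.3,-1.5,0.5,-4,0,4.4,-1.2,0.5,-4,0,4.5,-0.9,0.5,-4,0,4.6,-0.6,0.5,-4])

```text
clock: 1.3
position: [0.3719, -0.0423, 0.1711]
ee_rot: [0.0, 0.848, 0.53, 0.0]
contact_force: [0.6, -1.5, 1.5]
width: 0.0429
gripper_force: 0.0
```

Request:
send_rows(steps=[0,4.6,-0.3,0.5,-4,0,4.6,0.1,0.5,-4,0,4.6,0.4,0.5,-4,0,4.5,0.7,0.5,-4,0,4.5,1,0.5,-4,0,4.4,1.3,0.5,-4,0,4.3,1.6,0.5,-4,0,0,0,0,0,0,0,0,0,0])

```text
clock: 2.2
position: [0.4962, 0.2527, 0.1353]
ee_rot: [-0.0, 0.695, 0.719, -0.001]
contact_force: [-0.6, -0.3, -0.9]
width: 0.0427
gripper_force: 0.0
```

```bash
sed -i 's/round(\([^,]*\),2)/float(round(\1,2))/g' plan.py; python3 - <<'E'
from plan import *; from rig import get_image; import cv2
s,p,y,M=pose(); print(p,y,M)
r=get_image("wrist"); print({k:np.round(v,4).tolist() for k,v in r.items() if k!="color"})
cv2.imwrite('pics/w1.png',r["color"][:,:,::-1]); np.savez('w1.npz',p=p,M=M,**{k:np.array(v) for k,v in r.items()})
E
python3 plan.py 0 5 498 253 30 1.8
```

```text
[496.16418109 252.70047209 135.27928993] 1.8967647388807902 [[-0.03310143  0.9994497  -0.00214099]
 [ 0.99945122  0.03309866 -0.00131641]
 [-0.00124482 -0.00218339 -0.99999684]]
{'mtx': [[357.091, 0.0, 322.7935], [0.0, 357.091, 242.8561], [0.0, 0.0, 1.0]], 'k1': -0.0369, 'mount': [[-0.0, -0.9634, -0.2682, 0.0675], [1.0, 0.0002, -0.0008, -0.0001], [0.0008, -0.2682, 0.9634, -0.1423], [0.0, 0.0, 0.0, 1.0]]}
2.25 [495.9 251.7 135.6] 1.82 tilt [-0.002 -0.001 -1.   ] 0.04293837248209968 0.0 [ 0.1 -0.8 -0.2]
maxstep 2.1104738804353866
[0.0, 0.02, 0.04, 2.11, 0.0, 0.0, 0.02, 0.04, 2.11, 0.0, 0.0, 0.02, 0.04, 2.11, 0.0, 0.0, 0.02, 0.04, 2.11, 0.0, 0.0, 0.02, 0.04, 2.11, 0.0]
```

View pics/w1.png

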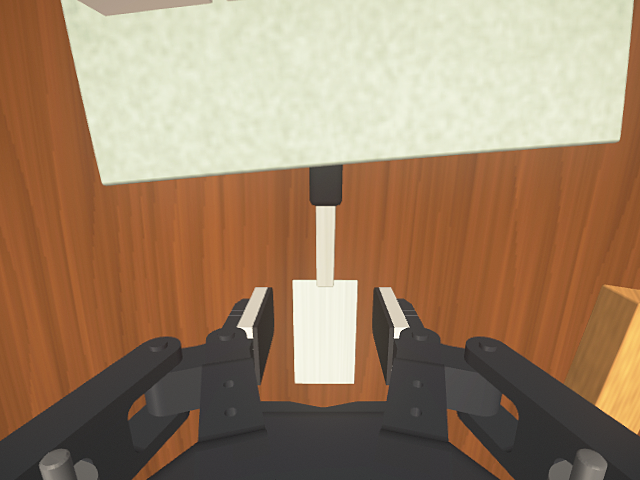

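The wrist view shows the blade at (325,330), the shank at (326,245) midway between the pads, and the riser edge at row ~165, so the gripper is aligned. Next I go down and grip the shank.

Request:
send_rows(steps=[0,0,0.2,4,0,0,0,0,4,0,0,0,0,3,0,0,0,0,2.1,0,0,0,0,0,0,-1,0,0,0,0,-1,0,0,0,0,-1,0,0,0,0,-1,0,0,0,0,-1,0,0,0,0], newtons=80)

```text
clock: 3.25
position: [0.4998, 0.2521, 0.0071]
ee_rot: [0.001, 0.696, 0.718, 0.001]
contact_force: [-0.7, -2.5, 6.7]
width: 0.0114
gripper_force: 78.5
```

```bash
python3 plan.py -1 1 498 253 4 1.8
```

```text
3.25 [499.8 252.1   7.1] 1.83 tilt [ 0.003 -0.    -1.   ] 0.01141090430050857 78.46186637878418 [-0.7 -2.5  6.7]
maxstep 0.3721558813185679
[-1.0, 0.1, -0.18, 0.31, 0.03]
```

Request:
send_rows(steps=[-1,-1,0,-0.2,0,-1,-2,0,0,0,-1,-2.5,0,0,0,-1,-2.5,0,0,0,-1,-2.5,0,0,0,-1,-2,0,0,0,-1,-1,0,0,0,-1,0,0,0,0])

```text
clock: 4.05
position: [0.5031, 0.1162, 0.0075]
ee_rot: [0.0, 0.697, 0.717, -0.0]
contact_force: [0.6, -0.3, -0.1]
width: 0.0116
gripper_force: 78.3
```

```bash
python3 - <<'E'
from h import *; from rig import *
t=get_image("top"); np.savez('top1.npz',**{k:np.array(v) for k,v in t.items()})
cv2.imwrite('pics/t1.png',cv2.resize(t["color"][200:320,150:330],None,fx=4,fy=4)[:,:,::-1])
E
python3 plan.py
```

```text
4.1 [503.1 117.    7.4] 1.72 tilt [ 0.  0. -1.] 0.011665405580405162 78.25226426124573 [ 0.1 -0.6 -0.9]
```

View pics/t1.png

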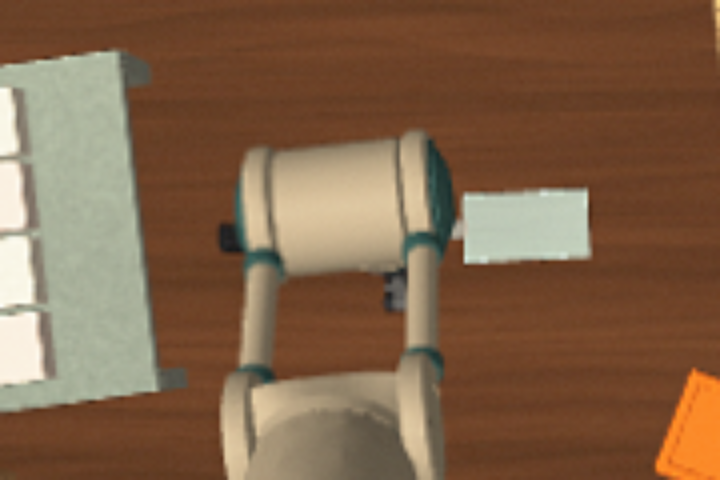

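The crop shows the turner out on the open table, with its handle end at about column 219/4+150 = 205, about 60 mm clear of the riser edge at 185. Now I let go and measure the blade.

Request:
send_rows(steps=[-1,0,0,0.1,0,0.2,0,0,0,0,0.2,0,0,0,0,0.2,0,0,0,0,0.2,0,0,0,0,0.2,0,0,-0.4,0,0.2,0,0,0,0,0.2,0,0,0,0,0.2,0,0,0,0])

```text
clock: 5.0
position: [0.503, 0.1173, 0.0103]
ee_rot: [0.0, 0.696, 0.718, 0.0]
contact_force: [-1.2, 0.7, 0.0]
width: 0.0513
gripper_force: 0.0
```

```bash
python3 - <<'E'
from h import *; from plan import *; from rig import *
t=get_image("top")
p=pts(blob(t,(0,0,140),(180,60,255),(267,235,310,280))); b=onplane(t,p,.003); print('blade',rect(b))
s,p,y,M=pose(); w=get_image("wrist"); T=np.eye(4);T[:3,:3]=M;T[:3,3]=p/1000
w["T"]=T@np.array(w["mount"]); np.savez('w2.npz',**{k:np.array(v) for k,v in w.items()})
cv2.imwrite('pics/w2.png',w["color"][:,:,::-1]); print(s["width"],p,y)
E
```

```text
blade (array([507.5,  25. ]), array([55.4, 93.8]), 1.96)
0.05131857985275599 [503.01139643 117.31330216  10.28146506] 1.7958267843182103
```

View pics/w2.png

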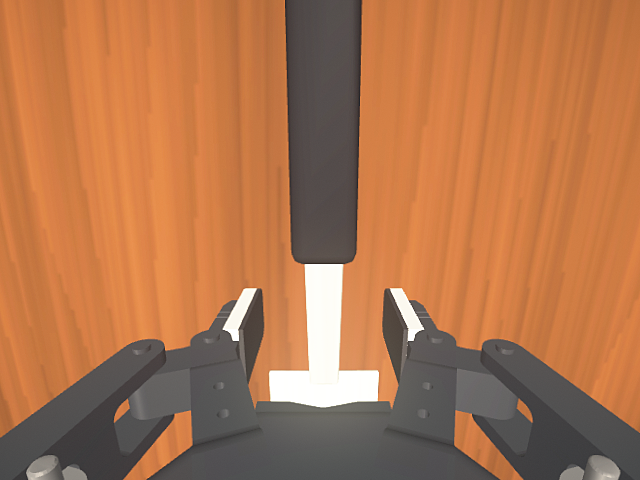

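The wrist view shows the handle in line with the pads: its front end is at (323,262) and its axis at column 323. I slide back along it, grip, and lift.

Request:
send_rows(steps=[0.2,1,0,0,0,0.2,2,0,0,0,0.2,2,0,0,0,0.2,0.6,0,-0.1,0,-1,0,0,0,0,-1,0,0,0,0,-1,0,0,0,0,-1,0,0,0,0,-1,0,0,-1,0,-1,0,0,-2,0,-1,0,0,0,0], newtons=120)

```text
clock: 6.2
position: [0.5032, 0.1732, 0.0433]
ee_rot: [0.002, 0.696, 0.718, 0.002]
contact_force: [0.6, 0.8, -1.6]
width: 0.0205
gripper_force: 117.5
```

```bash
python3 - <<'E'
from h import *; from plan import *; from rig import *
s,p,y,M=pose();print(p,y,s["width"],s["gripper_force"],s["contact_force"],s["moment"],s["clock"])
im={n:get_image(n) for n in("top","scene")}
for n,im_ in im.items(): np.savez(n+'2.npz',**{k:np.array(v) for k,v in im_.items()})
t=im["top"]
q=pts(blob(t,(0,0,140),(180,60,255),(260,235,312,285)))
for z in(.02,.033): print('blade top',z,rect(onplane(t,q,z)))
cv2.imwrite('pics/s2.png',cv2.resize(im["scene"]["color"][130:310,250:490],None,fx=3.2,fy=3.2)[:,:,::-1])
E
```

```text
[503.23758261 173.19937676  43.29906701] 1.7734122501343053 0.02050677731322293 117.50313520431519 [ 0.59817744  0.82322639 -1.59214778] [-0.00659905 -0.01827704  0.03732869] 6.2
blade top 0.02 (array([509.4,  35. ]), array([ 56.3, 112.8]), 2.31)
blade top 0.033 (array([508.8,  34.2]), array([ 55.9, 111.9]), 2.31)
```

View pics/s2.png

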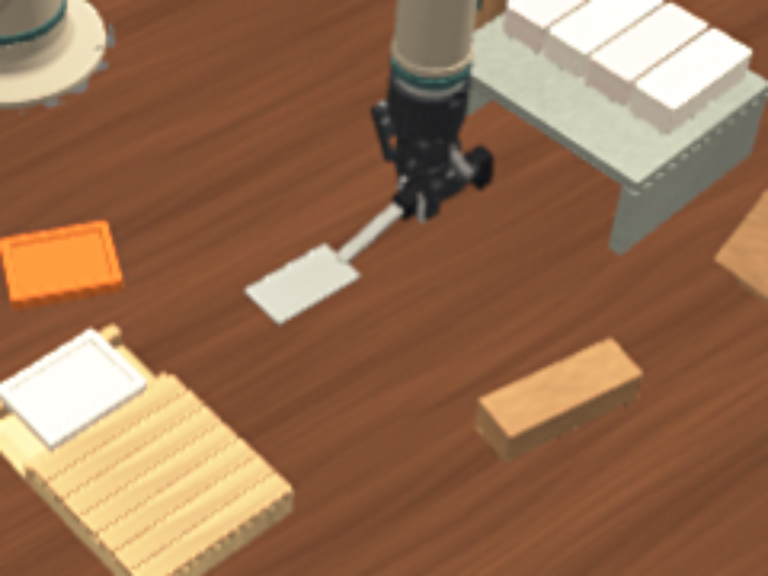

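The scene crop shows the turner held off the table with its blade at about crop (302,283). I check the blade pitch by triangulating its corners across both views.

```bash
cat >> h.py <<'E'
def tri(a,pa,b,pb):
    oa,da=rays(a,pa); ob,db=rays(b,pb); out=[]
    for u,v in zip(da,db):
        A=np.c_[u,-v]; k=np.linalg.lstsq(A,ob-oa,rcond=None)[0]; out.append((oa+u*k[0]+ob+v*k[1])/2)
    return np.array(out)
E
python3 - <<'E'
from h import *
t=np.load('top2.npz');s=np.load('scene2.npz')
q=pts(blob(t,(0,0,140),(180,60,255),(260,235,312,285))); 
A=cv2.approxPolyDP(cv2.convexHull(q.astype(np.int32)),2,True).reshape(-1,2); print(A.tolist())
q=pts(blob(s,(0,0,150),(180,60,255),(320,190,366,235)))
B=cv2.approxPolyDP(cv2.convexHull(q.astype(np.int32)),2,True).reshape(-1,2); print(B.tolist())
# front edge (tip) corners then rear ones by hand-labelled scene corners
f=[A[A[:,0].argsort()][-2:]]; f=f[0][f[0][:,1].argsort()]; print('top front',f)
sc=np.array([[337.5,230.3],[327.2,220.9]]); print('tip',np.round(tri(t,f+[0.5,0.],s,sc)*1000,1))
E
```

```text
[[296, 262], [265, 264], [260, 254], [264, 247], [295, 245]]
[[365, 200], [361, 216], [336, 230], [327, 221]]
top front [[295 245]
 [296 262]]
tip [[539.2 -20.5  36.5]
 [486.9 -21.9  32.5]]
```

```bash
python3 plan.py -1 4 469 68.3 25.5 4.5
```

```text
6.3 [501.6 173.   41.5] 1.78 tilt [ 0.001 -0.    -1.   ] 0.020813747969579036 117.50274181365967 [-0.2  0.1 -2.3]
maxstep 2.773751971608132
[-1.0, -2.59, -0.89, 0.4, -0.68, -1.0, -2.58, -0.93, 0.4, -0.68, -1.0, -2.57, -0.96, 0.4, -0.68, -1.0, -2.56, -0.99, 0.4, -0.68]
```

Request:
send_rows(steps=[-1,-2.6,-0.9,0.4,-0.7,-1,-2.6,-0.9,0.4,-0.7,-1,-2.6,-1,0.4,-0.7,-1,-2.6,-1,0.4,-0.6,-1,0,0,0,0,-1,0,0,0,0])

```text
clock: 6.9
position: [0.468, 0.0671, 0.0246]
ee_rot: [-0.001, 0.68, 0.734, -0.0]
contact_force: [-1.0, 0.1, -2.1]
width: 0.0204
gripper_force: 117.5
```

```bash
python3 - <<'E'
from h import *; from plan import *; from rig import *
s,p,y,M=pose();print(p,y,s["gripper_force"],s["clock"])
t=get_image("top");np.savez('top3.npz',**{k:np.array(v) for k,v in t.items()})
q=pts(blob(t,(0,0,140),(180,60,255),(293,235,330,290))); c=rect(onplane(t,q,.016)); print(c)
cv2.imwrite('pics/t3.png',cv2.resize(t["color"][180:300,250:410],None,fx=4.5,fy=4.5)[:,:,::-1])
E
```

```text
[468.0105533   67.12861806  24.63581508] 4.3905289332251645 117.49671936035156 6.9
(array([479.7, -69.2]), array([ 55.3, 116.1]), 4.59)
```

View pics/t3.png

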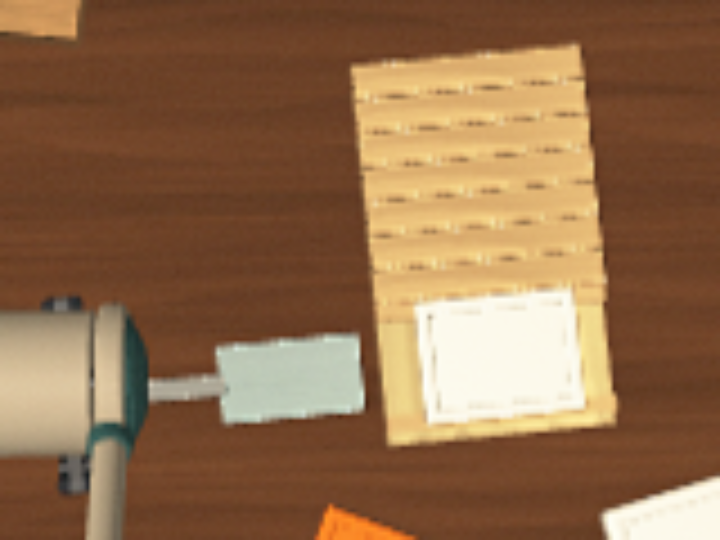

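The blade lines up with the channel: its axis is at rack x ≈ 47, tip about 14 mm short of the rack, soap about (361,259). I insert it.

Request:
send_rows(steps=[-1,-2,0,0,0,-1,-2,0,0,0,-1,-2,0,0,0,-1,-2,0,0,0,-1,-2,0,0,0,-1,-2,0,0,0,-1,-0.9,0,0,0,-1,0,0,0,0])

```text
clock: 7.75
position: [0.4795, -0.0613, 0.0253]
ee_rot: [0.0, 0.679, 0.734, 0.0]
contact_force: [-0.1, 0.4, -1.0]
width: 0.0201
gripper_force: 117.5
```

Request:
send_rows(steps=[-1,0,-0.3,0,0,-1,0,0,-0.5,0,-1,0,0,-0.5,0,-1,0,0,-0.4,0,-1,0,0,-0.4,0,-1,0,0,-0.4,0,-1,0,0,-0.3,0,-1,0,0,0,0,-1,0,0,0,0])

```text
clock: 8.65
position: [0.4756, -0.0613, 0.0503]
ee_rot: [-0.0, 0.679, 0.734, -0.0]
contact_force: [-0.9, -0.3, -3.8]
width: 0.0204
gripper_force: 117.4
```

```bash
cat > look.py <<'E'
import sys
from h import *; from plan import *; from rig import *
k=sys.argv[1]
s,p,y,M=pose();print('tcp',p,y,'F',np.round(s["contact_force"],1),'M',np.round(s["moment"],2),'clk',s["clock"])
def rk(w): d=np.atleast_2d(w)[:,:2]-[538.6,-217.1]; a=np.radians(4.5); return np.round(np.c_[-d@[np.cos(a),np.sin(a)],d@[np.sin(a),-np.cos(a)]],1)
print('tcp rack',rk(p))
t=get_image("top");S=get_image("scene")
np.savez('top_%s.npz'%k,**{a:np.array(v) for a,v in t.items()});np.savez('scene_%s.npz'%k,**{a:np.array(v) for a,v in S.items()})
A=[];
for im,b in((t,(325,185,395,285)),(S,(235,205,330,300))):
    try:
        q=pts(blob(im,(0,0,235),(180,28,255),b)); B=cv2.boxPoints(cv2.minAreaRect(q.astype(np.float32))); A.append(B)
        print('soap rect@z44/60', [ (rect(onplane(im,q,z)),rk(onplane(im,q,z).mean(0)*1000)) for z in(.044,.058)])
    except Exception as e: print('no',e)
if len(sys.argv)>2:
    o=np.hstack([cv2.resize(t["color"][180:300,310:410],None,fx=4,fy=4),cv2.resize(S["color"][190:310,230:330],None,fx=4,fy=4)])[:,:,::-1]
    cv2.imwrite('pics/%s.png'%k,o)
E
python3 look.py a x
```

```text
tcp [475.58279355 -61.32593047  50.29660532] 4.494671450154441 F [-0.9 -0.3 -3.8] M [ 0.31  0.05 -0.03] clk 8.65
tcp rack [[  50.6 -160.2]]
soap rect@z44/60 [((array([ 492.2, -224.1]), array([ 82.8, 109.1]), 4.61), array([[45.7,  3.3]])), ((array([ 491.7, -222.8]), array([ 82.1, 108.1]), 4.61), array([[46.2,  2. ]]))]
soap rect@z44/60 [((array([ 482.6, -216. ]), array([ 84. , 111.5]), 4.67), array([[55.1, -5.9]])), ((array([ 493.1, -221.2]), array([ 83. , 110.2]), 4.67), array([[45. ,  0.1]]))]
```

View pics/a.png

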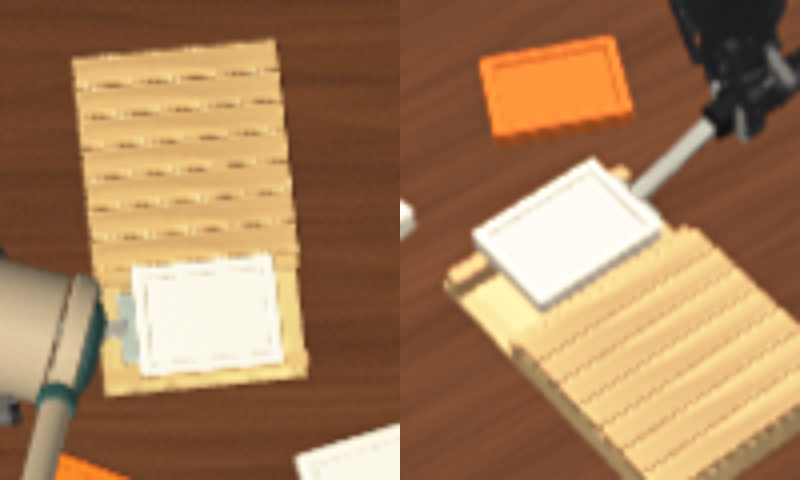

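The picture shows the soap lifted level on the blade, at (208,315) in the left half and (565,230) in the right. I move it 19 mm towards the deck, then lower it so its edge rests on the deck.

Request:
send_rows(steps=[-1,0,0.4,0,0,-1,0,0.5,0,0,-1,0,0.5,0,0,-1,0,0.5,0,0,-1,0,0,0.2,0,-1,0,0,0.3,0,-1,0,0,0.3,0,-1,0,0,0.15,0,-1,0,0,0,0,-1,0,0,0,0])

```text
clock: 9.75
position: [0.4944, -0.0598, 0.0408]
ee_rot: [-0.0, 0.679, 0.734, -0.0]
contact_force: [-0.2, 0.0, -3.2]
width: 0.0204
gripper_force: 117.5
```

```bash
python3 look.py b
```

```text
tcp [494.42461931 -59.81591257  40.80877281] 4.494355781185482 F [-0.2  0.  -3.2] M [ 0.08  0.01 -0.03] clk 9.75
tcp rack [[  31.7 -160.3]]
soap rect@z44/60 [((array([ 510.8, -221.9]), array([ 82.8, 108.6]), 4.49), array([[27.5,  2.3]])), ((array([ 510.2, -220.7]), array([ 82.1, 107.7]), 4.49), array([[28.1,  1. ]]))]
soap rect@z44/60 [((array([ 506.6, -218.2]), array([ 81.1, 111.2]), 4.8), array([[32.1, -1.7]])), ((array([ 516.8, -223.3]), array([ 80.2, 109.9]), 4.8), array([[22.3,  4.2]]))]
```

Request:
send_rows(steps=[-1,0,-0.2,0,0,-1,0,-0.2,0,0,-1,0,-0.2,0,0,-1,0,-0.3,0,0,-1,0,-0.3,0,0,-1,0,-0.3,0,0,-1,0,0,0,0])

```text
clock: 10.55
position: [0.4788, -0.0609, 0.0407]
ee_rot: [-0.0, 0.679, 0.734, -0.0]
contact_force: [-0.3, -0.1, -1.8]
width: 0.0203
gripper_force: 117.6
```

```bash
python3 look.py c
```

```text
tcp [478.82512453 -60.8796966   40.7391121 ] 4.4911695219623065 F [-0.3 -0.1 -1.8] M [ 0.09  0.01 -0.02] clk 10.55
tcp rack [[  47.3 -160.4]]
soap rect@z44/60 [((array([ 507.3, -223.1]), array([ 82. , 108.7]), 8.38), array([[31.4,  3.4]])), ((array([ 506.6, -221.8]), array([ 81.3, 107.8]), 8.38), array([[31.9,  2. ]]))]
soap rect@z44/60 [((array([ 503.3, -219.1]), array([ 81.5, 110.7]), 8.29), array([[35.4, -0.1]])), ((array([ 513.5, -224.2]), array([ 80.5, 109.4]), 8.29), array([[25.6,  5.9]]))]
```

Request:
send_rows(steps=[-1,0,-2.6,0,0,-1,0,0,0,0,-1,0,0,0,0])

```text
clock: 10.95
position: [0.4534, -0.0629, 0.0408]
ee_rot: [-0.0, 0.679, 0.734, 0.0]
contact_force: [-0.7, 0.4, -2.4]
width: 0.0205
gripper_force: 117.9
```

```bash
python3 look.py d
```

```text
tcp [453.3791623  -62.90463715  40.80421882] 4.465883497044827 F [-0.7  0.4 -2.4] M [ 0.1   0.01 -0.02] clk 10.95
tcp rack [[  72.9 -160.4]]
soap rect@z44/60 [((array([ 501.2, -225.9]), array([ 82.1, 108.8]), 15.44), array([[37.7,  5.2]])), ((array([ 500.6, -224.6]), array([ 81.4, 107.8]), 15.44), array([[38.2,  3.9]]))]
soap rect@z44/60 [((array([ 497. , -221.6]), array([ 84. , 111.7]), 15.03), array([[40.8,  1.4]])), ((array([ 507.3, -226.7]), array([ 83. , 110.4]), 15.03), array([[30.9,  7.3]]))]
```

Request:
send_rows(steps=[-1,0.3,-0.7,0,-1.8,-1,0.3,-0.7,0,-1.8,-1,0.3,-0.7,0,-1.8,-1,0.3,-0.7,0,-1.8,-1,0.3,-0.7,0,-1.8,-1,0.3,-0.7,0,-1.8,-1,0,0,0,0])

```text
clock: 11.75
position: [0.4093, -0.0516, 0.0408]
ee_rot: [-0.0, 0.607, 0.795, -0.0]
contact_force: [-0.0, -0.0, -1.3]
width: 0.0201
gripper_force: 117.9
```

```bash
python3 look.py e; python3 - <<'E'
from h import *
t=np.load('top_e.npz'); 
q=pts(blob(t,(30,12,120),(75,60,235),(300,235,395,300))); print(cv2.boundingRect(q.astype(np.int32)),rect(onplane(t,q,.033)))
E
```

```text
tcp [409.2872719  -51.64346165  40.83819064] 15.30958424798016 F [-0.  -0.  -1.3] M [ 0.12  0.07 -0.03] clk 11.75
tcp rack [[ 115.9 -175.1]]
soap rect@z44/60 [((array([ 501.2, -225.5]), array([ 81.9, 108.7]), 14.83), array([[37.4,  5.1]])), ((array([ 500.6, -224.2]), array([ 81.2, 107.8]), 14.83), array([[37.9,  3.7]]))]
soap rect@z44/60 [((array([ 496.8, -220.9]), array([ 83.9, 110.4]), 14.72), array([[41.6,  0.3]])), ((array([ 507.1, -226. ]), array([ 82.9, 109.1]), 14.72), array([[31.7,  6.2]]))]
(334, 267, 35, 19) (array([ 448.1, -191.9]), array([53.6, 97.9]), 14.7)
```

Request:
send_rows(steps=[-1,0,0,-0.3,0,-1,0,0,-0.4,0,-1,0,0,-0.5,0,-1,0,0,-0.5,0,-1,0,0,-0.5,0,-1,0,0,0,0])

```text
clock: 12.45
position: [0.4099, -0.0519, 0.0636]
ee_rot: [0.001, 0.607, 0.795, 0.0]
contact_force: [0.6, -0.4, -3.5]
width: 0.0205
gripper_force: 117.8
```

```bash
python3 look.py f x
```

```text
tcp [409.89691978 -51.94357884  63.56368297] 15.288658227536862 F [ 0.6 -0.4 -3.5] M [ 0.14  0.08 -0.03] clk 12.45
tcp rack [[ 115.3 -174.7]]
soap rect@z44/60 [((array([ 508. , -224.9]), array([ 77.3, 110.6]), 15.16), array([[30.4,  4.7]])), ((array([ 507.4, -223.6]), array([ 76.6, 109.6]), 15.16), array([[31. ,  3.4]]))]
soap rect@z44/60 [((array([ 491.6, -212.8]), array([ 97.6, 124.7]), 15.51), array([[46. , -6.4]])), ((array([ 502., -218.]), array([ 96.5, 123.2]), 15.51), array([[36.1, -0.4]]))]
```

View pics/f.png

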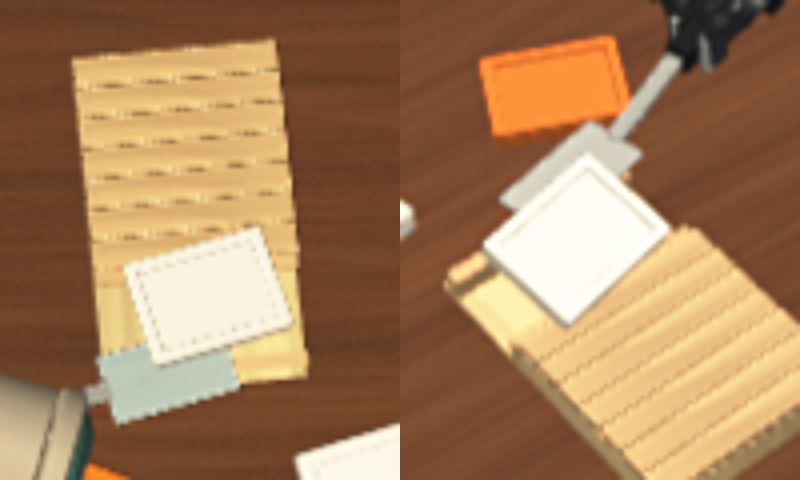

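The picture shows the soap tilted up on the blade edge, its far long edge on the deck and its yaw matching the blade. In the left half the soap is at (208,297) and the blade at (170,382). I continue along the arc.

Request:
send_rows(steps=[-1,0,0,-0.5,0,-1,0,0.1,-0.5,0,-1,0,0,-0.6,0,-1,0,0.1,-0.6,0,-1,0,0.4,-0.4,0,-1,0,0.4,-0.4,0,-1,0,0.3,-0.3,0,-1,0,0,0,0])

```text
clock: 13.35
position: [0.4231, -0.0484, 0.0963]
ee_rot: [0.001, 0.607, 0.795, 0.0]
contact_force: [-0.2, 0.3, -1.2]
width: 0.0203
gripper_force: 118.0
```

```bash
cat > edge.py <<'E'
import sys
from h import *
import plan
p=plan.pose()[1]; a=np.radians(15.2)
for n,b in(('top',(325,185,395,285)),('scene',(235,190,345,300))):
    im=np.load(f'{n}_{sys.argv[1]}.npz'); q=pts(blob(im,(0,0,170),(180,50,255),b))
    B=cv2.approxPolyDP(cv2.convexHull(q.astype(np.int32)),2.5,True).reshape(-1,2); print(n,B.tolist())
    for z in(.035,.06,.1):
        w=onplane(im,B,z)[:,:2]*1000-p[:2]   # along tool y (to deck), along turner x, from TCP
        print(z,np.round(np.c_[w@[np.cos(a),np.sin(a)],w@[np.sin(a),-np.cos(a)]]).astype(int).tolist())
E
python3 look.py g; python3 edge.py g
```

```text
tcp [423.09262812 -48.44993183  96.29219448] 15.322032822584502 F [-0.2  0.3 -1.2] M [-0.05  0.06 -0.13] clk 13.35
tcp rack [[ 101.9 -177.2]]
soap rect@z44/60 [((array([ 541. , -179.5]), array([ 3.9, 16.7]), 17.34), array([[ -5.5, -36.7]])), ((array([ 540.1, -178.6]), array([ 3.9, 16.6]), 17.34), array([[ -4.6, -37.7]]))]
soap rect@z44/60 [((array([ 497.4, -200.7]), array([ 98.2, 143.4]), 14.79), array([[ 39.9, -18.5]])), ((array([ 507.7, -206.1]), array([ 97.1, 141.7]), 14.79), array([[ 30. , -12.4]]))]
top [[373, 235], [380, 252], [369, 272], [339, 281], [331, 276], [340, 244]]
0.035 [[82, 245], [25, 251], [-25, 200], [-25, 103], [-3, 83], [84, 138]]
0.06 [[81, 242], [25, 247], [-24, 197], [-25, 101], [-3, 82], [83, 136]]
0.1 [[79, 236], [24, 242], [-24, 193], [-24, 100], [-3, 81], [81, 134]]
scene [[300, 198], [298, 250], [274, 272], [257, 250], [257, 234]]
0.035 [[-57, -30], [78, 134], [77, 237], [-15, 209], [-58, 165]]
0.06 [[-40, -12], [92, 149], [92, 249], [1, 222], [-41, 179]]
0.1 [[-12, 17], [115, 172], [114, 269], [26, 243], [-14, 201]]
```

Request:
send_rows(steps=[-1,0,0.4,-0.3,0,-1,0,0.4,-0.3,0,-1,0,0.4,-0.2,0,-1,0,0.4,-0.2,0,-1,0,0.4,-0.2,0,-1,0,0.4,-0.1,0,-1,0,0.4,-0.1,0,-1,0,0,0,0])

```text
clock: 14.25
position: [0.45, -0.041, 0.11]
ee_rot: [0.001, 0.607, 0.795, 0.0]
contact_force: [-0.1, -0.6, -0.7]
width: 0.0202
gripper_force: 118.0
```

```bash
python3 look.py h; python3 edge.py h
```

```text
tcp [449.98043682 -41.01297334 109.98166549] 15.325351454159634 F [-0.1 -0.6 -0.7] M [ 0.    0.01 -0.  ] clk 14.25
tcp rack [[  74.5 -182.5]]
soap rect@z44/60 [((array([ 542.1, -220.3]), array([ 14.9, 111.6]), 14.43), array([[-3.2,  2.2]])), ((array([ 541.2, -219.1]), array([ 14.8, 110.7]), 14.43), array([[-2.4,  0.9]]))]
soap rect@z44/60 [((array([ 485.8, -183.7]), array([ 18.7, 113.2]), 14.49), array([[ 49.8, -37.5]])), ((array([ 496.2, -189.3]), array([ 18.5, 111.9]), 14.49), array([[ 39.8, -31.1]]))]
top [[367, 262], [337, 272], [328, 265], [331, 256], [360, 247]]
0.035 [[-21, 203], [-25, 105], [4, 84], [28, 101], [30, 195]]
0.06 [[-21, 200], [-25, 103], [3, 83], [27, 100], [29, 193]]
0.1 [[-21, 196], [-25, 101], [3, 82], [26, 98], [27, 189]]
scene [[307, 199], [299, 252], [275, 274], [271, 270], [264, 235]]
0.035 [[-64, -41], [57, 138], [57, 240], [38, 237], [-67, 154]]
0.06 [[-48, -22], [71, 152], [71, 253], [53, 250], [-51, 169]]
0.1 [[-21, 7], [94, 176], [93, 273], [76, 270], [-24, 191]]
```

Request:
send_rows(steps=[-1,-1.5,0,0,0,-1,0,0.6,0,0,-1,0,0.4,0,0,-1,0,0.3,0,0,-1,0,0.3,0,0,-1,0,0.3,0,0,-1,0,0.3,0,0,-1,0,0.3,0,0,-1,0,0.3,0,0,-1,0,0.3,0,0,-1,0,0,0,0,-1,0,0,0,0])

```text
clock: 15.55
position: [0.4828, -0.0473, 0.1097]
ee_rot: [-0.0, 0.607, 0.795, -0.0]
contact_force: [0.2, 0.2, -1.5]
width: 0.0204
gripper_force: 118.1
```

```bash
python3 look.py i; python3 edge.py i
```

```text
tcp [482.82996072 -47.26370443 109.72807714] 15.30768573098447 F [ 0.2  0.2 -1.5] M [ 0.01 -0.02  0.03] clk 15.55
tcp rack [[  42.3 -173.7]]
soap rect@z44/60 [((array([ 605.3, -154.5]), array([ 2.3, 18.9]), 13.07), array([[-71.5, -57.2]])), ((array([ 603.9, -153.8]), array([ 2.2, 18.7]), 13.07), array([[-70.1, -58.1]]))]
soap rect@z44/60 [((array([ 591.5, -193.4]), array([ 79.9, 107.7]), 15.96), array([[-55.1, -18.7]])), ((array([ 600.7, -198.8]), array([ 79. , 106.4]), 15.96), array([[-63.8, -12.6]]))]
top [[368, 212], [373, 234], [368, 252], [338, 261], [332, 255], [335, 221]]
0.035 [[97, 236], [26, 231], [-23, 200], [-24, 102], [-1, 90], [99, 129]]
0.06 [[95, 233], [25, 228], [-24, 197], [-24, 101], [-2, 88], [96, 127]]
0.1 [[91, 227], [23, 223], [-24, 193], [-25, 99], [-3, 87], [92, 124]]
scene [[302, 250], [322, 262], [322, 266], [297, 289], [276, 272]]
0.035 [[28, 112], [101, 109], [110, 121], [107, 225], [23, 218]]
0.06 [[42, 127], [114, 124], [123, 135], [120, 238], [37, 231]]
0.1 [[64, 150], [134, 148], [142, 159], [139, 257], [60, 251]]
```

```bash
python3 - <<'E'
from plan import *
for r in (rows(-1,7,[495,165,60],1.8),): print([x for v in r for x in v])
E
```

```text
[-1, 2.88, 0.97, 0.71, 1.93, -1, 2.91, 0.87, 0.71, 1.93, -1, 2.94, 0.77, 0.71, 1.93, -1, 2.96, 0.67, 0.71, 1.93, -1, 2.98, 0.57, 0.71, 1.93, -1, 3.0, 0.47, 0.71, 1.93, -1, 3.01, 0.37, 0.71, 1.93]
```

Request:
send_rows(steps=[-1,2.9,0.5,0,0,-1,2.9,0.9,0,2,-1,2.9,0.9,0.5,2,-1,2.9,0.8,1,2,-1,3,0.7,1.1,2,-1,3,0.6,1.2,2,-1,3,0.5,1.2,1.8,-1,0,0,0,1.8,-1,0,0,0,0])

```text
clock: 16.55
position: [0.4913, 0.165, 0.0593]
ee_rot: [-0.0, 0.696, 0.718, -0.001]
contact_force: [0.5, 0.5, -1.8]
width: 0.0202
gripper_force: 118.0
```

```bash
python3 look.py j; python3 - <<'E'
from h import *
t=np.load('top_j.npz');s=np.load('scene_j.npz')
def quad(im,b):
    q=pts(blob(im,(0,0,225),(180,45,255),b)); print(len(q),rect(onplane(im,q,.053)))
    return q
quad(t,(325,185,395,285)); quad(s,(235,205,350,310))
E
```

```text
tcp [491.28993063 164.95481077  59.27690985] 1.8105434001781653 F [ 0.5  0.5 -1.8] M [-0.02 -0.04  0.01] clk 16.55
tcp rack [[  17.2 -384.6]]
soap rect@z44/60 [((array([ 600.5, -197.8]), array([ 80.3, 108.7]), 14.58), array([[-63.1, -14.3]])), ((array([ 599.1, -196.8]), array([ 79.6, 107.8]), 14.58), array([[-61.8, -15.4]]))]
soap rect@z44/60 [((array([ 595.6, -193.8]), array([ 83.1, 108.3]), 14.55), array([[-59. , -18.3]])), ((array([ 604.7, -199.3]), array([ 82.1, 107.1]), 14.55), array([[-67.7, -12.2]]))]
116 (array([ 599.5, -197.4]), array([ 81.7, 108.6]), 14.46)
93 (array([ 602.2, -197.7]), array([ 84., 109.]), 14.69)
```

Request:
send_rows(steps=[-1,0,0,1.5,0,-1,0,0,1.5,0,-1,0,0,0.9,0,-1,0,0,0.5,0,-1,0,0,0.4,0,-1,0,0,0,0,0.2,0,0,0,0,0.2,0,0,0,0,0.2,0,0,0,0,0.2,0,0,0,0])

```text
clock: 17.65
position: [0.4919, 0.1643, 0.012]
ee_rot: [0.0, 0.697, 0.718, 0.0]
contact_force: [0.4, 0.2, -0.6]
width: 0.051
gripper_force: 0.0
```

Request:
send_rows(steps=[0.2,0,0,0,0,0.2,0,0,-1,0,0.2,0,0,-3,0,0.2,0,0,-4,0,0.2,0,0,-4,0,0.2,0,0,-3,0,0.2,0,0,0,0,0.2,0,0,0,0])

```text
clock: 18.45
position: [0.4918, 0.1643, 0.1628]
ee_rot: [0.001, 0.696, 0.718, 0.001]
contact_force: [-1.3, 0.3, -0.2]
width: 0.0509
gripper_force: 0.0
```

```bash
python3 look.py k; python3 - <<'E'
from h import *
t=np.load('top_k.npz');s=np.load('scene_k.npz')
q=pts(blob(t,(0,0,140),(180,60,255),(262,235,312,290))); print('blade top',rect(onplane(t,q,.003)))
A=cv2.boxPoints(cv2.minAreaRect(q.astype(np.float32)))
q=pts(blob(s,(0,0,150),(180,60,255),(318,190,366,245))); print('blade scene',rect(onplane(s,q,.003)))
# handle: dark pixels, top view, at z=.042
h=cv2.cvtColor(s["color"],cv2.COLOR_RGB2HSV)[...,2]
E
```

```text
tcp [491.83502025 164.27737708 162.76302571] 1.7071370674977207 F [-1.3  0.3 -0.2] M [ 0.01 -0.03 -0.01] clk 18.45
tcp rack [[  16.7 -383.9]]
soap rect@z44/60 [((array([ 600.5, -197.8]), array([ 80.3, 108.7]), 14.58), array([[-63.1, -14.3]])), ((array([ 599.1, -196.8]), array([ 79.6, 107.8]), 14.58), array([[-61.8, -15.4]]))]
soap rect@z44/60 [((array([ 595.6, -194. ]), array([ 82.9, 107.4]), 14.69), array([[-58.6, -17.7]])), ((array([ 604.8, -199.5]), array([ 81.9, 106.2]), 14.69), array([[-67.3, -11.6]]))]
blade top (array([497.4,  28. ]), array([ 55.5, 117.8]), 1.81)
blade scene (array([498.4,  56.2]), array([ 56.8, 172.4]), 0.59)
```

```bash
python3 -c "
from rig import *
print(sign_off())"
```

```text
the job is handed in; nothing more can be done
None
```

The job is handed in (no verdict came back): by my last measurements the soap lies flat and dished face down on the raised deck, about 17 mm (rack x) and 14 mm (rack y) from the middle, and the turner lies flat on the open table and let go, at 18.5 s on the clock.

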